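# Count three nuts through the gate of a sorting tray

### The job

Three steel hexagon nuts lie on the raised sorting tray on the bench. Push them along the deck with the fingertips, one after another, through the narrow gate at the far end so that each drops into the catch slot before the next one goes in. Do not lift the nuts off the deck, and keep the long bolt on the deck.

Things in the scene. Friction and masses are not known exactly. Their poses are not given: they have to be found in the camera images.
- tray: fixed sorting tray, plywood with thin aluminium walls. Origin on the bench, x towards the gate, y left, z up (mm, in this frame): flat deck at z 54, walls 20 higher round it: back wall at x -131, side walls at y -125 and 125, and two straight funnel walls from (-20, -125) and (-20, 125) to the gate's edges at (75, -20) and (75, 20). The catch slot lies beyond the gate
- slot (a point): centre of the catch slot's floor: an open-topped pit just beyond the gate, 59 mm long along the tray's x (tray x 79 to 138 mm), 90 mm wide along y, floor 4 mm above the bench and 50 mm below the deck, outer walls up to 20 mm above the deck. A nut has dropped in when its centre is within the pit and at least 7 mm below deck level
- gate (a point): middle of the gate's sill at deck height, 75 mm ahead of the tray's origin, axes as the tray; the gate is 40 mm wide along y, its posts are 20 mm high and about 4 mm thick along x, and the deck ends, with the drop into the slot, 4 mm beyond this point
- nut_a_mid (a point): plain steel hexagon nut, 24 mm across flats, 27 mm across corners, 13 mm thick, about 0.03 kg, lying flat and loose on the tray's deck; this point is its centre, 6.5 mm above its underside (z up)
- nut_b_mid (a point): plain steel hexagon nut, 24 mm across flats, 27 mm across corners, 13 mm thick, about 0.03 kg, lying flat and loose on the tray's deck; this point is its centre, 6.5 mm above its underside (z up)
- nut_c_mid (a point): plain steel hexagon nut, 24 mm across flats, 27 mm across corners, 13 mm thick, about 0.03 kg, lying flat and loose on the tray's deck; this point is its centre, 6.5 mm above its underside (z up)
- bolt_mid (a point): steel hexagon bolt, 62 mm long, 17 mm over the head, about 0.05 kg, lying loose on the deck along the back wall; this point is about the middle of its length, 9 mm above the deck, x along the bolt. It must stay on the deck

How it is judged:
On the way, in this order (a step that is already met when the one before it is completed fails the run):
1. one nut has dropped into the slot, alone (((x of nut_a_mid in the frame of tray between 0.08 and 0.138 m and y of nut_a_mid in the frame of tray between -0.045 and 0.045 m and z of nut_a_mid in the frame of tray below 0.047 m) or (x of nut_b_mid in the frame of tray between 0.08 and 0.138 m and y of nut_b_mid in the frame of tray between -0.045 and 0.045 m and z of nut_b_mid in the frame of tray below 0.047 m) or (x of nut_c_mid in the frame of tray between 0.08 and 0.138 m and y of nut_c_mid in the frame of tray between -0.045 and 0.045 m and z of nut_c_mid in the frame of tray below 0.047 m))), for 0.2 s.
2. a second nut has dropped in, after the first ((((x of nut_a_mid in the frame of tray between 0.08 and 0.138 m and y of nut_a_mid in the frame of tray between -0.045 and 0.045 m and z of nut_a_mid in the frame of tray below 0.047 m) and (x of nut_b_mid in the frame of tray between 0.08 and 0.138 m and y of nut_b_mid in the frame of tray between -0.045 and 0.045 m and z of nut_b_mid in the frame of tray below 0.047 m)) or ((x of nut_b_mid in the frame of tray between 0.08 and 0.138 m and y of nut_b_mid in the frame of tray between -0.045 and 0.045 m and z of nut_b_mid in the frame of tray below 0.047 m) and (x of nut_c_mid in the frame of tray between 0.08 and 0.138 m and y of nut_c_mid in the frame of tray between -0.045 and 0.045 m and z of nut_c_mid in the frame of tray below 0.047 m)) or ((x of nut_a_mid in the frame of tray between 0.08 and 0.138 m and y of nut_a_mid in the frame of tray between -0.045 and 0.045 m and z of nut_a_mid in the frame of tray below 0.047 m) and (x of nut_c_mid in the frame of tray between 0.08 and 0.138 m and y of nut_c_mid in the frame of tray between -0.045 and 0.045 m and z of nut_c_mid in the frame of tray below 0.047 m)))), for 0.2 s.
3. the third nut has dropped in, after the second (x of nut_a_mid in the frame of tray between 0.08 and 0.138 m and y of nut_a_mid in the frame of tray between -0.045 and 0.045 m and z of each of nut_a_mid, nut_b_mid, nut_c_mid in the frame of tray below 0.047 m and x of nut_b_mid in the frame of tray between 0.08 and 0.138 m and y of nut_b_mid in the frame of tray between -0.045 and 0.045 m and x of nut_c_mid in the frame of tray between 0.08 and 0.138 m and y of nut_c_mid in the frame of tray between -0.045 and 0.045 m), for 0.2 s.
At the end, for the whole second after the job is handed in: All three nuts lie inside the catch slot, their centres at least 7 mm below deck level; the bolt is still on the deck (all of step 3 and x of bolt_mid in the frame of tray between -0.133 and 0.075 m and z of bolt_mid in the frame of tray above 0.054 m); the robot touches nothing.
It fails at once if a nut is lifted (its centre more than 25 mm above the deck) (height (world z) of any of nut_a_mid, nut_b_mid, nut_c_mid above 0.079 m).
It fails at once if the bolt is lifted more than 30 mm or leaves the deck (height (world z) of bolt_mid above 0.093 m or not (x of bolt_mid in the frame of tray between -0.133 and 0.075 m and z of bolt_mid in the frame of tray above 0.054 m)).
It also fails if it takes over 56 s, if anything falls off the work surface, if the arm or the gripper's body presses on something with over 40 N, if the wrist force passes 120 N, or if a joint passes its speed limit or range.

### The arm

A 6-joint arm with a two-finger parallel gripper is mounted at the origin on a cart in front of the work surface, level with it; the furniture and walls round the work are solid. World frame = base frame: x ahead of the robot, y to its left, z up, the work surface at z = 0. Lengths are in m, angles in rad, forces in N, time in s.
With the tool pointing down it reaches from about 0.275 to 0.975 m from the base axis. Payload 8.4 kg.
Tool frame: the origin (TCP) lies midway between the tips of the shut fingers; the grasp point (between the pads) lies grasp_offset behind it (grasp_offset is the distance from the TCP to the grasp point, in m); z points along the fingers, y is the direction in which the jaws open and shut (so a half turn about z gives the same grasp; the last joint's range is limited). The gripper opens to 92 mm and grips with 3 to 60 N. Pads are 20 mm wide; open, the fingers measure 128 mm over their backs; the gripper's body (75 mm by 189 mm) begins 69 mm behind the grasp point.
Start: joints at [-1.223, 0.353, 1.633, -0, 1.155, -0.002], TCP at [0.214, -0.587, 0.215] pointing down, gripper open.
Joint ranges: [-2.63, 2.63], [-0.92, 2.1], [0.06, 2.66], [-1.3, 4.44], [0, 2.69], [-3.02, 3.02]. Speed limits (rad/s): [2.22, 2.22, 2.79, 3.14, 3.14, 3.14].

### API

Orientations are given as [roll, pitch, yaw] about the fixed x, y, z axes, in that order (R = Rz(yaw) Ry(pitch) Rx(roll)).
In Python, from workcell import * gives the robot as it stands.
- The arm moves only by the tool apply_moves, never from a script. Its argument "increments" is a list of rows, each an object of numbers: "dx", "dy", "dz": the shift along the tool's x, y, z in mm; "spin": the turn about the tool's z in degrees. In form: [{"dx": .., "dy": .., "dz": .., "spin": ..}, ...]. A call has 1 to 12 rows; each row shifts and turns the commanded pose from where the row before left it, along the tool's axes as they then stand; what a row does not reach is not made up. A row lasts 1/10 s, in which the tool goes at most 50 mm and 8.59 degrees, less where a joint would pass 70% of its speed; a pose out of reach is approached as far as the arm can. A call is refused whole if a number of a shift passes 50 or a number of a turn 8.59, either way. A call with a gripper value outside its range is refused whole. "fingers" is the opening in per cent of the stroke, from 0 (shut) to 100 (fully open), set as the call begins (left out, the last holds). The fingers move at their own pace and stop on an object; "grip_force" is the grip in N (left out, the last holds). Time passes only in rows, so rows that do not move let the fingers close. It gives the time, the measured TCP pose, the force and the opening at its end, in the units of the state.
- read_state(): the state, without advancing time (a new reading comes with each control period).
- snapshot(name): name is "side" or "top" or "wrist"; returns the picture (420x560x3 uint8, blue, green, red); there is no depth.
- calibration(name): a dict with "fx", "fy", "cx", "cy" (pixels), "pose" (4x4, takes a point from camera to world coordinates). Camera axes: x right, y down, z forward; pixel columns grow to the right and rows downward; lengths in m; the calibration is good to about 2 mm. A picture is of the moment at which its call begins: read the wrist's pose just before it. calibration takes no time and is no camera call; for the wrist camera it gives the pose at the moment of the call.
- sign_off(): hands the job in, once; it reports no verdict.
Trained networks look in the newest picture that a camera, given by its name, has taken for a name from the list of things; names that differ only in an ending like _2 or _b are one class to them, and where a whole thing is asked for, a point or a joint stands for the part that bears it (a point fixed in the world has none). Each returns a list of dicts, best first, with "p" (0 to 1); they miss things now and then, are a little off and sometimes report something else, mostly with a low value. They report only what shows in the picture. A call takes as long as a camera call.
- cut_out(camera, name): "region" (420x560 bool, what is visible of it).
- landmark_of(camera, name): "centre" ([x, y, z] in m, in world coordinates, good to about 4 mm: a listed point, or the origin of a listed thing).
The state is a dict: "time_s": time; "q": joint angles; "joint_vel": joint speeds; "effort": joint torques, N m; "eef_pos": TCP position; "orientation": TCP orientation; "ft_force": force on the tool from outside, world axes, zero at the start; "torque": the same for the moment, N m; "gripper_width": finger opening in m.
Only numpy, scipy, OpenCV 4.12 (cv2) and the standard library are available. Lean on these libraries where they do the work, as an engineer would, in place of code of your own. Each camera call takes 0.05 s, during which the arm holds its last target. There are 200 camera calls.

## Working session

There is one attempt and no reset: what is moved stays moved. The work goes in short steps, Python scripts to look and compute and a tool call to move; the robot and the scene stay as the last step left them, time stands still between calls to the robot, and variables do not carry over. Pictures are saved under pics/ and viewed, about 8 in all and at most 12, crops included, and the job is handed in when it is done.

Besides the shell and the picture viewer there is one more tool, called after "Request:" as name(argument=value, ...), one argument or row to a line, values as JSON. apply_moves: Moves the arm, as the interface text tells. Its arguments: {"type":"object","properties":{"increments":{"type":"array"},"fingers":{"type":"number"},"grip_force":{"type":"number"}},"required":["increments"]}

```bash
mkdir -p pics; ls; cat > h.py <<'E'
from workcell import *
import numpy as np, cv2
def look(names=('tray','gate','slot','nut_a_mid','bolt_mid'),cam='top'):
    im=snapshot(cam)
    for n in names:
        for d in landmark_of(cam,n): print(cam,n,np.round(d['centre'],4),round(d['p'],2))
    return im
E
python3 - <<'E'
from h import *
s=read_state(); print(s['time_s'],s['eef_pos'],s['orientation'],s['gripper_width'],s['ft_force'])
im=look(); cv2.imwrite('pics/top0.png',im)
c=calibration('top'); print(c)
E
```

```text
pics
0.0 [ 0.21400723 -0.5866809   0.21386121] [-3.14019883e+00  1.17291349e-05  3.49803497e-01] 0.0918389377171002 [ 0.35817152 -0.70985025 -0.02641019]
top gate [ 0.5835 -0.0484  0.0552] 0.86
top slot [ 0.6195 -0.0445  0.0027] 0.84
top nut_a_mid [0.471  0.0122 0.0626] 0.64
top bolt_mid [ 0.3968 -0.1066  0.0619] 0.57
{'fx': 389.4464233759125, 'fy': 389.4464233759125, 'cx': 282.51272369856633, 'cy': 210.29793001643722, 'pose': array([[ 0.02387195, -0.98822316,  0.15114603,  0.39055966],
       [-0.99965764, -0.02521608, -0.00698226, -0.04324248],
       [ 0.01071134, -0.1509276 , -0.98848679,  0.9186728 ],
       [ 0.        ,  0.        ,  0.        ,  1.        ]])}
```

View pics/top0.png

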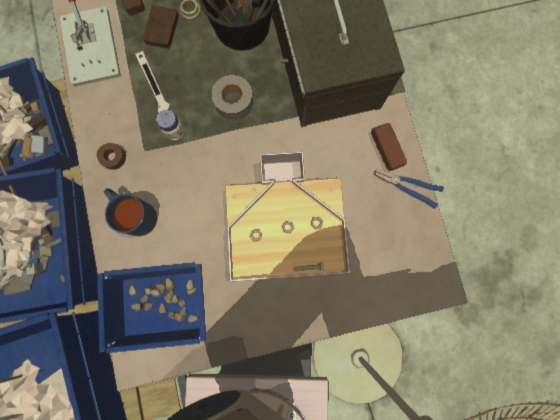

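```bash
python3 - <<'E'
from h import *
for d in cut_out('top','nut_a_mid'):
    r=d['region']; print(d['p'],r.sum(),np.argwhere(r).mean(0)[::-1])
for d in cut_out('top','bolt_mid')+cut_out('top','tray'):
    r=d['region']; print(d['p'],r.sum(),np.argwhere(r).mean(0)[::-1])
E
```

```text
0.52 54 [255.85185185 235.01851852]
0.49 102 [310.15686275 267.12745098]
0.9 12271 [285.28929998 223.02893   ]
```

```bash
cat >> h.py <<'E'
def proj(P,c):
    T=np.linalg.inv(c['pose']); p=(T[:3,:3]@np.atleast_2d(P).T).T+T[:3,3]
    return np.c_[c['fx']*p[:,0]/p[:,2]+c['cx'],c['fy']*p[:,1]/p[:,2]+c['cy']]
def unproj(uv,z,c):
    uv=np.atleast_2d(uv); d=np.c_[(uv[:,0]-c['cx'])/c['fx'],(uv[:,1]-c['cy'])/c['fy'],np.ones(len(uv))]@c['pose'][:3,:3].T
    o=c['pose'][:3,3]; return o+d*((z-o[2])/d[:,2])[:,None]
E
python3 - <<'E'
from h import *
im=cv2.imread('pics/top0.png'); c=calibration('top')
k=cv2.resize(im[145:290,215:360],None,fx=4,fy=4,interpolation=cv2.INTER_CUBIC)
cv2.imwrite('pics/z0.png',k)
r=cut_out('top','tray')[0]['region'].astype(np.uint8)
cs,_=cv2.findContours(r,0,2); print(cv2.approxPolyDP(max(cs,key=cv2.contourArea),3,True)[:,0].tolist())
E
```

```text
[[340, 179], [306, 181], [300, 151], [260, 154], [259, 184], [226, 186], [230, 281], [349, 272]]
```

View pics/z0.png

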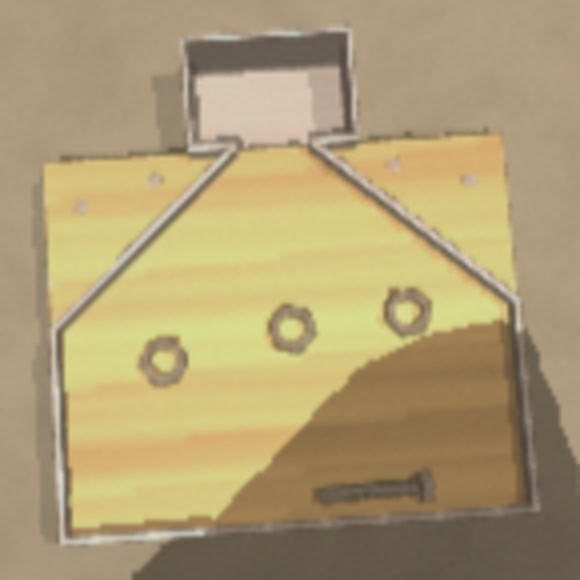

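```bash
cat >> h.py <<'E'
import json,os
if os.path.exists('tray.json'): TX,TY,TH=json.load(open('tray.json'))
def w2t(p):
    d=np.asarray(p)[...,:2]-[TX,TY]; c,s=np.cos(TH),np.sin(TH); return np.stack([d[...,0]*c+d[...,1]*s,-d[...,0]*s+d[...,1]*c],-1)*1000
E
python3 - <<'E'
from h import *
from scipy.optimize import least_squares
c=calibration('top')
f=lambda a:np.array(a)/4+[215-.375,145-.375]
px=f([(64,541),(535,508),(58,330),(516,300),(238,147),(314,146)])
M=np.array([(-131,125),(-131,-125),(-20,125),(-20,-125),(75,20),(75,-20)])/1000
def w(x):
    a,b=np.cos(x[2]),np.sin(x[2]); return np.c_[x[0]+M[:,0]*a-M[:,1]*b,x[1]+M[:,0]*b+M[:,1]*a,np.full(6,.074)]
r=least_squares(lambda x:(proj(w(x),c)-px).ravel(),[.51,-.05,0]); print(r.x,np.degrees(r.x[2]),r.fun.round(1))
json.dump(list(r.x),open('tray.json','w'))
import h; h.TX,h.TY,h.TH=r.x
n=unproj(f([(163,361),(292,328),(407,311)]),.064,c); print('nuts',n.round(4),w2t(n) if 0 else h.w2t(n).round(1))
n=unproj(f([(318,495),(428,487)]),.062,c); print('bolt',h.w2t(n).round(1))
E
```

```text
[ 0.51004181 -0.0566543   0.08906113] 5.102826815798372 [ 0.8 -0.8 -0.4 -0.2 -0.   0.3 -0.3  0.6  0.4  0.5 -0.6 -0.3]
nuts [[ 0.4651  0.009   0.064 ]
 [ 0.4851 -0.0614  0.064 ]
 [ 0.4961 -0.1248  0.064 ]] [[-38.9  69.4]
 [-25.3  -2.5]
 [-19.9 -66.6]]
bolt [[-117.1  -10.6]
 [-116.7  -70.7]]
```

```bash
cat >> h.py <<'E'
def t2w(x,y):
    c,s=np.cos(TH),np.sin(TH); return np.array([TX+(x*c-y*s)/1000,TY+(x*s+y*c)/1000])
def here():
    s=read_state(); p=s['eef_pos']; yaw=s['orientation'][2]
    print('t %.1f tray'%s['time_s'],w2t(p).round(1),'z %.1f'%(p[2]*1000),'dir %.1f'%(np.degrees(yaw-TH)-90),'w %.1f'%(s['gripper_width']*1000),'F',s['ft_force'].round(1))
    return np.array(p),yaw
def plan(x,y,z,ang,n):
    "rows to tray x,y (mm), world z (mm), tool y (travel) at ang deg in the tray"
    p,yaw=here(); d=(np.r_[t2w(x,y),z/1000]-p)*1000
    dy=(np.radians(ang+90)+TH-yaw+np.pi)%(2*np.pi)-np.pi
    for k in range(n):
        a=yaw+dy*k/n; ex=np.array([np.cos(a),np.sin(a)]); ey=np.array([np.sin(a),-np.cos(a)])
        print({'dx':round(d[:2]@ex/n,1),'dy':round(d[:2]@ey/n,1),'dz':round(-d[2]/n,1),'spin':round(-np.degrees(dy)/n,2)})
E
python3 - <<'E'
from h import *
plan(-25,-2.5,180,0,22)
E
```

```text
t 0.5 tray [-341.8 -502. ] z 214.6 dir -75.1 w 91.6 F [ 0.5 -0.2 -0.1]
{'dx': np.float64(19.8), 'dy': np.float64(-18.2), 'dz': np.float64(1.6), 'spin': np.float64(-3.41)}
{'dx': np.float64(20.8), 'dy': np.float64(-17.0), 'dz': np.float64(1.6), 'spin': np.float64(-3.41)}
{'dx': np.float64(21.8), 'dy': np.float64(-15.7), 'dz': np.float64(1.6), 'spin': np.float64(-3.41)}
{'dx': np.float64(22.7), 'dy': np.float64(-14.4), 'dz': np.float64(1.6), 'spin': np.float64(-3.41)}
{'dx': np.float64(23.5), 'dy': np.float64(-13.0), 'dz': np.float64(1.6), 'spin': np.float64(-3.41)}
{'dx': np.float64(24.2), 'dy': np.float64(-11.6), 'dz': np.float64(1.6), 'spin': np.float64(-3.41)}
{'dx': np.float64(24.9), 'dy': np.float64(-10.2), 'dz': np.float64(1.6), 'spin': np.float64(-3.41)}
{'dx': np.float64(25.5), 'dy': np.float64(-8.7), 'dz': np.float64(1.6), 'spin': np.float64(-3.41)}
{'dx': np.float64(25.9), 'dy': np.float64(-7.1), 'dz': np.float64(1.6), 'spin': np.float64(-3.41)}
{'dx': np.float64(26.3), 'dy': np.float64(-5.6), 'dz': np.float64(1.6), 'spin': np.float64(-3.41)}
{'dx': np.float64(26.6), 'dy': n
[... 449 characters left out ...]
t64(-3.41)}
{'dx': np.float64(26.6), 'dy': np.float64(4.0), 'dz': np.float64(1.6), 'spin': np.float64(-3.41)}
{'dx': np.float64(26.3), 'dy': np.float64(5.6), 'dz': np.float64(1.6), 'spin': np.float64(-3.41)}
{'dx': np.float64(25.9), 'dy': np.float64(7.1), 'dz': np.float64(1.6), 'spin': np.float64(-3.41)}
{'dx': np.float64(25.5), 'dy': np.float64(8.6), 'dz': np.float64(1.6), 'spin': np.float64(-3.41)}
{'dx': np.float64(24.9), 'dy': np.float64(10.1), 'dz': np.float64(1.6), 'spin': np.float64(-3.41)}
{'dx': np.float64(24.3), 'dy': np.float64(11.6), 'dz': np.float64(1.6), 'spin': np.float64(-3.41)}
{'dx': np.float64(23.5), 'dy': np.float64(13.0), 'dz': np.float64(1.6), 'spin': np.float64(-3.41)}
```

Request:
apply_moves(
  increments=[
    {"dx": 20,"dy": -18,"dz": 1.6,"spin": -3.4},
    {"dx": 21,"dy": -17,"dz": 1.6,"spin": -3.4},
    {"dx": 22,"dy": -16,"dz": 1.6,"spin": -3.4},
    {"dx": 23,"dy": -14,"dz": 1.6,"spin": -3.4},
    {"dx": 24,"dy": -13,"dz": 1.6,"spin": -3.4},
    {"dx": 24,"dy": -12,"dz": 1.6,"spin": -3.4},
    {"dx": 25,"dy": -10,"dz": 1.6,"spin": -3.4},
    {"dx": 25,"dy": -9,"dz": 1.6,"spin": -3.4},
    {"dx": 26,"dy": -7,"dz": 1.6,"spin": -3.4},
    {"dx": 26,"dy": -6,"dz": 1.6,"spin": -3.4},
    {"dx": 27,"dy": -4,"dz": 1.6,"spin": -3.4},
    {"dx": 27,"dy": -2,"dz": 1.6,"spin": -3.4},
  ],
  fingers=45,
)

```text
time_s: 1.7
eef_pos: [0.3638, -0.299, 0.1955]
orientation: [3.141, 0.0, 1.064]
ft_force: [-0.2, -0.3, 0.8]
gripper_width: 0.041
```

Request:
apply_moves(
  increments=[
    {"dx": 27,"dy": -1,"dz": 1.6,"spin": -3.4},
    {"dx": 27,"dy": 1,"dz": 1.6,"spin": -3.4},
    {"dx": 27,"dy": 2,"dz": 1.6,"spin": -3.4},
    {"dx": 27,"dy": 4,"dz": 1.6,"spin": -3.4},
    {"dx": 26,"dy": 6,"dz": 1.6,"spin": -3.4},
    {"dx": 26,"dy": 7,"dz": 1.6,"spin": -3.4},
    {"dx": 25,"dy": 9,"dz": 1.6,"spin": -3.4},
    {"dx": 25,"dy": 10,"dz": 1.6,"spin": -3.4},
    {"dx": 24,"dy": 12,"dz": 1.6,"spin": -3.4},
    {"dx": 23,"dy": 13,"dz": 1.6,"spin": -3.4},
    {"dx": 0,"dy": 0,"dz": 0,"spin": 0},
  ],
)

```text
time_s: 2.8
eef_pos: [0.4895, -0.06, 0.1794]
orientation: [3.141, -0.0, 1.659]
ft_force: [-0.6, -0.4, -0.6]
gripper_width: 0.0415
```

```bash
python3 - <<'E'
from h import *
here()
im=look(('nut_a_mid','gate'),'wrist'); c=calibration('wrist'); print(c['pose'].round(3).tolist(),c['fx'])
for d in landmark_of('wrist','nut_a_mid'): print(w2t(d['centre']).round(1),d['p'])
for d in cut_out('wrist','nut_a_mid'):
    uv=np.argwhere(d['region']).mean(0)[::-1]; print('cut',d['p'],uv.round(),w2t(unproj(uv,.062,c)).round(1))
M=[(-131,125),(-131,-125),(-20,-125),(75,-20),(75,20),(-20,125)]
q=proj(np.array([np.r_[t2w(*m),.074] for m in M]),c)
for i in (0,1,2,4,5):
    a,b=q[i],q[(i+1)%6]; cv2.line(im,tuple(np.int32(a)),tuple(np.int32(b)),(0,0,255),1)
cv2.imwrite('pics/w1.png',im)
E
```

```text
t 2.8 tray [-20.7  -1.5] z 179.4 dir -0.0 w 41.5 F [-0.6 -0.4 -0.6]
wrist nut_a_mid [0.4606 0.0135 0.06  ] 0.68
wrist gate [ 0.5847 -0.0478  0.0543] 0.71
[[0.996, 0.082, 0.02, 0.482], [0.084, -0.969, -0.232, 0.002], [0.0, 0.232, -0.973, 0.349], [0.0, 0.0, 0.0, 1.0]] 374.34987798591436
[-43.   74.3] 0.68
cut 0.56 [249. 109.] [[-41.8  69. ]]
```

View pics/w1.png

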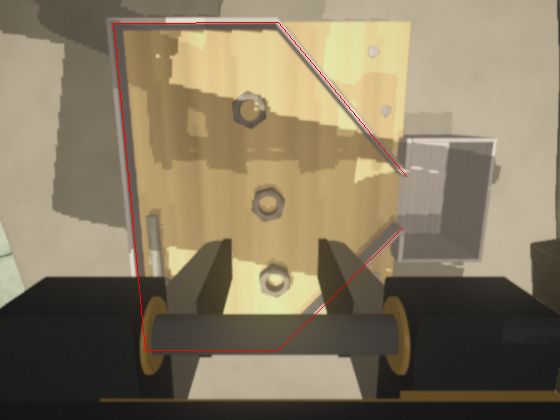

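```bash
python3 - <<'E'
from h import *
c=calibration('wrist'); print(w2t(unproj([(249,109),(268,204),(274,281)],.064,c)).round(1))
p,_=here(); print(proj(np.array([p]),c))
E
```

```text
[[-41.5  68.6]
 [-28.2  -3.2]
 [-23.9 -68. ]]
t 3.0 tray [-22.6  -4.1] z 179.5 dir -0.3 w 41.7 F [-0.6 -0.5  0.3]
[[275.80699137 258.17497601]]
```

Request:
apply_moves(
  increments=[
    {"dx": 1,"dy": -3,"dz": 20},
    {"dx": 0,"dy": 0,"dz": 25},
    {"dx": 0,"dy": 0,"dz": 25},
    {"dx": 0,"dy": 0,"dz": 20},
    {"dx": 0,"dy": 0,"dz": 15},
    {"dx": 0,"dy": 0,"dz": 11},
    {"dx": 0,"dy": 0,"dz": 4},
    {"dx": 0,"dy": 0,"dz": 0},
    {"dx": 0,"dy": 0,"dz": 0},
  ],
)

```text
invalid input
```

```bash
python3 - <<'E'
from h import *
here(); im=snapshot('top'); cv2.imwrite('pics/t2.png',cv2.resize(im[145:290,215:360],None,fx=3,fy=3))
w=snapshot('wrist'); cv2.imwrite('pics/w2.png',w)
E
```

```text
t 3.0 tray [-22.6  -4.1] z 179.5 dir -0.3 w 41.7 F [-0.6 -0.5  0.3]
```

View pics/w2.png

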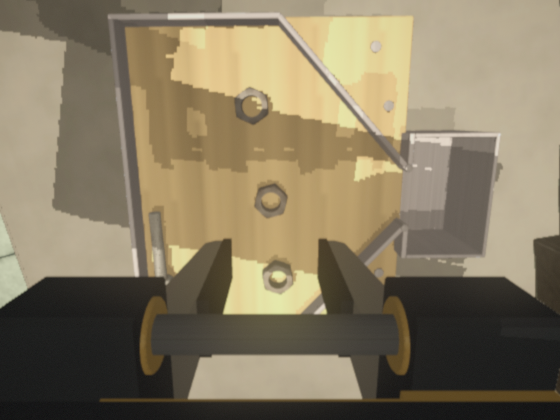

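Request:
apply_moves(
  increments=[
    {"dx": 2.5,"dy": -3,"dz": 20,"spin": 0},
    {"dx": 0,"dy": 0,"dz": 25,"spin": 0},
    {"dx": 0,"dy": 0,"dz": 25,"spin": 0},
    {"dx": 0,"dy": 0,"dz": 20,"spin": 0},
    {"dx": 0,"dy": 0,"dz": 15,"spin": 0},
    {"dx": 0,"dy": 0,"dz": 11,"spin": 0},
    {"dx": 0,"dy": 0,"dz": 4,"spin": 0},
    {"dx": 0,"dy": 0,"dz": 0,"spin": 0},
    {"dx": 0,"dy": 0,"dz": 0,"spin": 0},
  ],
)

```text
time_s: 4.05
eef_pos: [0.4855, -0.06, 0.0599]
orientation: [3.141, 0.0, 1.655]
ft_force: [-0.1, 0.5, 0.1]
gripper_width: 0.0417
```

```bash
python3 - <<'E'
from h import *
here(); im=snapshot('wrist'); cv2.imwrite('pics/w3.png',im)
E
```

```text
t 4.0 tray [-24.7  -1.1] z 59.9 dir -0.3 w 41.7 F [-0.1  0.5  0.1]
```

View pics/w3.png

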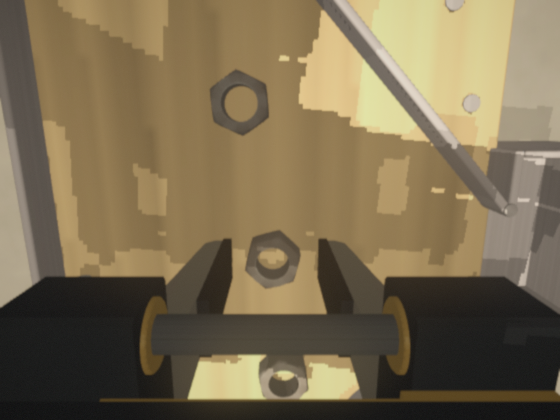

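Request:
apply_moves(
  increments=[
    {"dx": 0,"dy": 4,"dz": 1,"spin": 0},
    {"dx": 0,"dy": 7,"dz": 0,"spin": 0},
    {"dx": 0,"dy": 8,"dz": 0,"spin": 0},
    {"dx": 0,"dy": 8,"dz": 0,"spin": 0},
    {"dx": 0,"dy": 8,"dz": 0,"spin": 0},
    {"dx": 0,"dy": 8,"dz": 0,"spin": 0},
    {"dx": 0.2,"dy": 8,"dz": 0,"spin": 0},
    {"dx": 0.2,"dy": 8,"dz": 0,"spin": 0},
    {"dx": 0.2,"dy": 8,"dz": 0,"spin": 0},
    {"dx": 0.2,"dy": 8,"dz": 0,"spin": 0},
    {"dx": 0.2,"dy": 4,"dz": 0,"spin": 0},
    {"dx": 0,"dy": 0,"dz": 0,"spin": 0},
  ],
)

```text
time_s: 5.3
eef_pos: [0.5644, -0.052, 0.0584]
orientation: [3.141, 0.0, 1.655]
ft_force: [-0.9, 0.7, -0.2]
gripper_width: 0.0412
```

```bash
python3 - <<'E'
from h import *
here(); im=snapshot('wrist'); c=calibration('wrist'); cv2.imwrite('pics/w4.png',im)
for d in cut_out('wrist','nut_a_mid'):
    uv=np.argwhere(d['region']).mean(0)[::-1]; print('cut',d['p'],d['region'].sum(),uv.round(),w2t(unproj(uv,.062,c)).round(1))
E
```

```text
t 5.3 tray [54.6 -0.2] z 58.4 dir -0.3 w 41.2 F [-0.9  0.7 -0.2]
cut 0.92 3271 [ 54. 105.] [[-40.6  71. ]]
cut 0.36 113147 [212. 164.] [[25.7 45.6]]
```

View pics/w4.png

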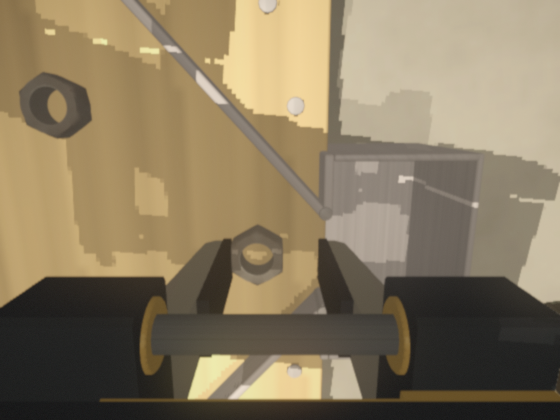

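Request:
apply_moves(
  increments=[
    {"dx": 0,"dy": 4,"dz": 0,"spin": 0},
    {"dx": 0,"dy": 6,"dz": 0,"spin": 0},
    {"dx": 0,"dy": 6,"dz": 0,"spin": 0},
    {"dx": 0,"dy": 6,"dz": 0,"spin": 0},
    {"dx": 0,"dy": 6,"dz": 0,"spin": 0},
    {"dx": 0,"dy": 5,"dz": 0,"spin": 0},
    {"dx": 0,"dy": 3,"dz": 0,"spin": 0},
    {"dx": 0,"dy": 0,"dz": 0,"spin": 0},
    {"dx": 0,"dy": 0,"dz": 0,"spin": 0},
  ],
)

```text
time_s: 6.3
eef_pos: [0.5995, -0.0491, 0.0583]
orientation: [-3.141, -0.0, 1.655]
ft_force: [-0.7, -0.2, 0.1]
gripper_width: 0.0412
```

```bash
python3 - <<'E'
from h import *
here(); im=snapshot('wrist'); cv2.imwrite('pics/w5.png',im)
E
```

```text
t 6.3 tray [89.8 -0.4] z 58.3 dir -0.3 w 41.2 F [-0.7 -0.2  0.1]
```

View pics/w5.png

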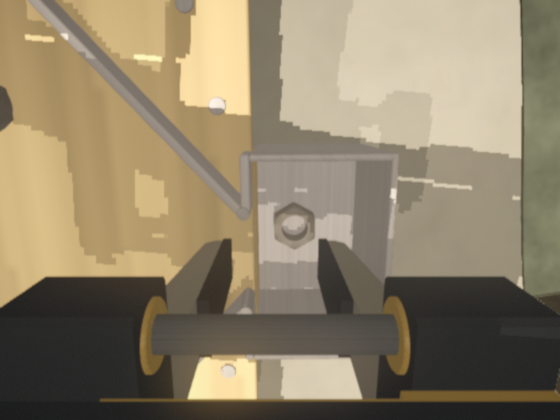

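Request:
apply_moves(
  increments=[
    {"dx": 0,"dy": 0,"dz": -20,"spin": 0},
    {"dx": 0,"dy": 0,"dz": -25,"spin": 0},
    {"dx": 0,"dy": -5,"dz": -15,"spin": 0},
    {"dx": 0,"dy": -10,"dz": 0,"spin": 0},
    {"dx": 0,"dy": 0,"dz": 0,"spin": 0},
    {"dx": 0,"dy": 0,"dz": 0,"spin": 0},
  ],
)

```text
time_s: 6.95
eef_pos: [0.5835, -0.0503, 0.1174]
orientation: [-3.14, -0.0, 1.655]
ft_force: [0.7, -0.3, 0.0]
gripper_width: 0.0415
```

```bash
python3 - <<'E'
from h import *
im=snapshot('wrist'); c=calibration('wrist')
for d in cut_out('wrist','nut_a_mid'):
    uv=np.argwhere(d['region']).mean(0)[::-1]; print('cut',d['p'],d['region'].sum(),uv.round(),w2t(unproj(uv,.062,c)).round(1),w2t(unproj(uv,.011,c)).round(1))
plan(-39.5,70.5,118,-50,10)
E
```

```text
cut 0.82 1659 [ 80. 110.] [[-39.3  71. ]] [[-64.9  72.4]]
t 7.0 tray [74.3 -0.3] z 117.5 dir -0.3 w 41.9 F [ 0.2 -0.6  0.8]
{'dx': np.float64(7.0), 'dy': np.float64(-11.4), 'dz': np.float64(-0.1), 'spin': np.float64(4.97)}
{'dx': np.float64(6.0), 'dy': np.float64(-12.0), 'dz': np.float64(-0.1), 'spin': np.float64(4.97)}
{'dx': np.float64(4.9), 'dy': np.float64(-12.5), 'dz': np.float64(-0.1), 'spin': np.float64(4.97)}
{'dx': np.float64(3.8), 'dy': np.float64(-12.8), 'dz': np.float64(-0.1), 'spin': np.float64(4.97)}
{'dx': np.float64(2.7), 'dy': np.float64(-13.1), 'dz': np.float64(-0.1), 'spin': np.float64(4.97)}
{'dx': np.float64(1.6), 'dy': np.float64(-13.3), 'dz': np.float64(-0.1), 'spin': np.float64(4.97)}
{'dx': np.float64(0.4), 'dy': np.float64(-13.4), 'dz': np.float64(-0.1), 'spin': np.float64(4.97)}
{'dx': np.float64(-0.8), 'dy': np.float64(-13.4), 'dz': np.float64(-0.1), 'spin': np.float64(4.97)}
{'dx': np.float64(-1.9), 'dy': np.float64(-13.3), 'dz': np.float64(-0.1), 'spin': np.float64(4.97)}
{'dx': np.float64(-3.1), 'dy': np.float64(-13.1), 'dz': np.float64(-0.1), 'spin': np.float64(4.97)}
```

Request:
apply_moves(
  increments=[
    {"dx": 7,"dy": -11.4,"dz": 0,"spin": 5},
    {"dx": 6,"dy": -12,"dz": 0,"spin": 5},
    {"dx": 5,"dy": -12.5,"dz": 0,"spin": 5},
    {"dx": 4,"dy": -13,"dz": 0,"spin": 5},
    {"dx": 3,"dy": -13,"dz": 0,"spin": 5},
    {"dx": 1.5,"dy": -13,"dz": 0,"spin": 5},
    {"dx": 0.4,"dy": -13.4,"dz": 0,"spin": 5},
    {"dx": -0.8,"dy": -13.4,"dz": 0,"spin": 5},
    {"dx": -2,"dy": -13.3,"dz": 0,"spin": 5},
    {"dx": -3,"dy": -13,"dz": 0,"spin": 5},
    {"dx": 0,"dy": 0,"dz": 0,"spin": 0},
    {"dx": 0,"dy": 0,"dz": 0,"spin": 0},
  ],
)

```text
time_s: 8.25
eef_pos: [0.4657, 0.0105, 0.1182]
orientation: [3.141, -0.0, 0.786]
ft_force: [0.4, -0.2, -0.0]
gripper_width: 0.0411
```

```bash
python3 - <<'E'
from h import *
im=snapshot('wrist'); c=calibration('wrist')
for d in cut_out('wrist','nut_a_mid'):
    uv=np.argwhere(d['region']).mean(0)[::-1]; print('cut',d['p'],d['region'].sum(),uv.round(),w2t(unproj(uv,.062,c)).round(1))
plan(-39.5,70.5,118,-50,1)
E
```

```text
cut 0.85 1130 [274. 228.] [[-39.6  70.4]]
t 8.3 tray [-37.8  70.6] z 118.3 dir -50.2 w 41.4 F [ 0.4 -0.   0.7]
{'dx': np.float64(-1.3), 'dy': np.float64(-1.0), 'dz': np.float64(0.3), 'spin': np.float64(-0.15)}
```

Request:
apply_moves(
  increments=[
    {"dx": -1.3,"dy": -1,"dz": 15,"spin": 0},
    {"dx": 0,"dy": 0,"dz": 20,"spin": 0},
    {"dx": 0,"dy": 0,"dz": 15,"spin": 0},
    {"dx": 0,"dy": 0,"dz": 10,"spin": 0},
    {"dx": 0,"dy": 0,"dz": 0,"spin": 0},
    {"dx": 0,"dy": 4,"dz": 0,"spin": 0},
    {"dx": 0,"dy": 6,"dz": 0,"spin": 0},
    {"dx": 0,"dy": 7,"dz": 0,"spin": 0},
    {"dx": 0,"dy": 8,"dz": 0,"spin": 0},
    {"dx": 0,"dy": 8,"dz": 0,"spin": 0},
    {"dx": 0,"dy": 8,"dz": 0,"spin": 0},
    {"dx": 0,"dy": 8,"dz": 0,"spin": 0},
  ],
)

```text
time_s: 9.55
eef_pos: [0.4988, -0.0251, 0.0584]
orientation: [3.142, -0.0, 0.782]
ft_force: [0.9, 0.8, 1.1]
gripper_width: 0.0412
```

Request:
apply_moves(
  increments=[
    {"dx": 0,"dy": 8,"dz": 0,"spin": 0},
    {"dx": 0,"dy": 8,"dz": 0,"spin": 0},
    {"dx": 0,"dy": 8,"dz": 0,"spin": 0},
    {"dx": 0,"dy": 8,"dz": 0,"spin": 0},
    {"dx": 0,"dy": 8,"dz": 0,"spin": 0},
    {"dx": 0,"dy": 5,"dz": 0,"spin": 0},
    {"dx": 0,"dy": 2,"dz": 0,"spin": 0},
    {"dx": 0,"dy": 0,"dz": 0,"spin": 0},
    {"dx": 0,"dy": -4,"dz": -10,"spin": 0},
    {"dx": 0,"dy": 0,"dz": -25,"spin": 0},
    {"dx": 0,"dy": 0,"dz": -25,"spin": 0},
    {"dx": 0,"dy": 0,"dz": 0,"spin": 0},
  ],
)

```text
time_s: 10.75
eef_pos: [0.5304, -0.0548, 0.1219]
orientation: [3.137, -0.003, 0.783]
ft_force: [0.2, 0.5, -1.2]
gripper_width: 0.0413
```

```bash
python3 - <<'E'
from h import *
here();im=snapshot('wrist'); c=calibration('wrist'); cv2.imwrite('pics/w6.png',im)
for d in cut_out('wrist','nut_a_mid'):
    uv=np.argwhere(d['region']).mean(0)[::-1]; print('cut',d['p'],d['region'].sum(),uv.round(),w2t(unproj(uv,.062,c)).round(1))
plan(20,0,118,0,10)
E
```

```text
t 10.8 tray [20.4  0. ] z 121.9 dir -50.2 w 41.3 F [ 0.2  0.5 -1.2]
cut 0.59 1114 [266. 225.] [[15.9  4.5]]
t 10.8 tray [18.7  0.3] z 119.1 dir -50.2 w 41.6 F [ 0.2  0.2 -0. ]
{'dx': np.float64(0.1), 'dy': np.float64(0.1), 'dz': np.float64(0.1), 'spin': np.float64(-5.02)}
{'dx': np.float64(0.1), 'dy': np.float64(0.1), 'dz': np.float64(0.1), 'spin': np.float64(-5.02)}
{'dx': np.float64(0.1), 'dy': np.float64(0.1), 'dz': np.float64(0.1), 'spin': np.float64(-5.02)}
{'dx': np.float64(0.1), 'dy': np.float64(0.1), 'dz': np.float64(0.1), 'spin': np.float64(-5.02)}
{'dx': np.float64(0.0), 'dy': np.float64(0.1), 'dz': np.float64(0.1), 'spin': np.float64(-5.02)}
{'dx': np.float64(0.0), 'dy': np.float64(0.1), 'dz': np.float64(0.1), 'spin': np.float64(-5.02)}
{'dx': np.float64(0.0), 'dy': np.float64(0.1), 'dz': np.float64(0.1), 'spin': np.float64(-5.02)}
{'dx': np.float64(0.0), 'dy': np.float64(0.1), 'dz': np.float64(0.1), 'spin': np.float64(-5.02)}
{'dx': np.float64(-0.0), 'dy': np.float64(0.1), 'dz': np.float64(0.1), 'spin': np.float64(-5.02)}
{'dx': np.float64(-0.0), 'dy': np.float64(0.1), 'dz': np.float64(0.1), 'spin': np.float64(-5.02)}
```

View pics/w6.png

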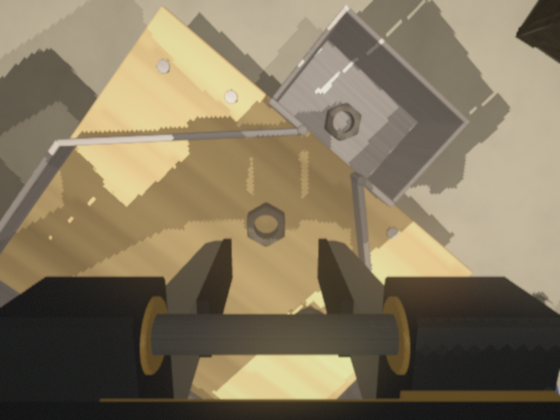

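Request:
apply_moves(
  increments=[
    {"dx": 0,"dy": 0,"dz": 0,"spin": -6.6},
    {"dx": 0,"dy": 0,"dz": 0,"spin": -6.6},
    {"dx": 0,"dy": 0,"dz": 0,"spin": -6.6},
    {"dx": 0,"dy": 0,"dz": 0,"spin": -6.6},
    {"dx": 0,"dy": 0,"dz": 0,"spin": -6.6},
    {"dx": 0,"dy": 0,"dz": 0,"spin": -6.6},
    {"dx": 4,"dy": -2,"dz": 0,"spin": -6.6},
    {"dx": 0,"dy": 0,"dz": 0,"spin": 0},
    {"dx": 0,"dy": 0,"dz": 0,"spin": 0},
    {"dx": 0,"dy": 0,"dz": 0,"spin": 0},
  ],
)

```text
time_s: 11.85
eef_pos: [0.5267, -0.0508, 0.118]
orientation: [-3.141, -0.0, 1.586]
ft_force: [-0.5, 0.8, 0.7]
gripper_width: 0.0414
```

```bash
python3 - <<'E'
from h import *
here();im=snapshot('wrist'); c=calibration('wrist')
for d in cut_out('wrist','nut_a_mid'):
    uv=np.argwhere(d['region']).mean(0)[::-1]; print('cut',d['p'],d['region'].sum(),uv.round(),w2t(unproj(uv,.062,c)).round(1))
here()
E
```

```text
t 11.8 tray [17.1  4.3] z 118.0 dir -4.2 w 41.4 F [-0.5  0.8  0.7]
cut 0.84 1082 [274. 227.] [[16.5  4. ]]
t 11.9 tray [17.3  4.2] z 118.2 dir -4.2 w 41.3 F [-0.6  0.1 -0.2]
```

Request:
apply_moves(
  increments=[
    {"dx": 0,"dy": 0,"dz": 15,"spin": 0},
    {"dx": 0,"dy": 0,"dz": 20,"spin": 0},
    {"dx": 0,"dy": 0,"dz": 15,"spin": 0},
    {"dx": 0,"dy": 0,"dz": 10,"spin": 0},
    {"dx": 0,"dy": 0,"dz": 0,"spin": 0},
    {"dx": 0,"dy": 4,"dz": 0,"spin": 0},
    {"dx": 0,"dy": 6,"dz": 0,"spin": 0},
    {"dx": 0,"dy": 7,"dz": 0,"spin": 0},
    {"dx": 0,"dy": 7,"dz": 0,"spin": 0},
    {"dx": 0,"dy": 7,"dz": 0,"spin": 0},
    {"dx": 0,"dy": 7,"dz": 0,"spin": 0},
    {"dx": 0,"dy": 7,"dz": 0,"spin": 0},
  ],
)

```text
time_s: 13.15
eef_pos: [0.5726, -0.05, 0.0584]
orientation: [3.142, -0.0, 1.589]
ft_force: [-0.3, -0.5, -0.5]
gripper_width: 0.0414
```

Request:
apply_moves(
  increments=[
    {"dx": 0,"dy": 7,"dz": 0,"spin": 0},
    {"dx": 0,"dy": 6,"dz": 0,"spin": 0},
    {"dx": 0,"dy": 6,"dz": 0,"spin": 0},
    {"dx": 0,"dy": 5,"dz": 0,"spin": 0},
    {"dx": 0,"dy": 4,"dz": 0,"spin": 0},
    {"dx": 0,"dy": 1,"dz": 0,"spin": 0},
    {"dx": 0,"dy": 0,"dz": 0,"spin": 0},
    {"dx": 0,"dy": 0,"dz": 0,"spin": 0},
  ],
)

```text
time_s: 13.95
eef_pos: [0.6008, -0.0495, 0.0584]
orientation: [-3.141, -0.0, 1.589]
ft_force: [0.0, 0.2, -0.1]
gripper_width: 0.0413
```

```bash
python3 - <<'E'
from h import *
here();im=snapshot('wrist'); cv2.imwrite('pics/w7.png',im)
E
```

```text
t 13.9 tray [91.  -0.9] z 58.4 dir -4.1 w 41.3 F [ 0.   0.2 -0.1]
```

View pics/w7.png

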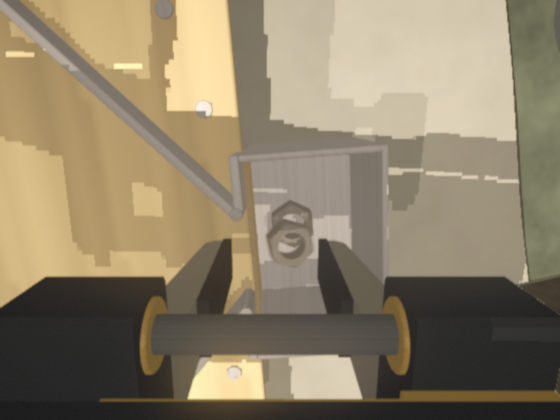

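Request:
apply_moves(
  increments=[
    {"dx": 0,"dy": 0,"dz": -20,"spin": 0},
    {"dx": 0,"dy": 0,"dz": -25,"spin": 0},
    {"dx": 0,"dy": -5,"dz": -15,"spin": 0},
    {"dx": 0,"dy": -10,"dz": 0,"spin": 0},
    {"dx": 0,"dy": 0,"dz": 0,"spin": 0},
    {"dx": 0,"dy": 0,"dz": 0,"spin": 0},
  ],
)

```text
time_s: 14.6
eef_pos: [0.5848, -0.0497, 0.1174]
orientation: [-3.14, -0.0, 1.589]
ft_force: [0.4, -0.1, 0.2]
gripper_width: 0.0415
```

```bash
python3 - <<'E'
from h import *
plan(-21,-65.5,118,59,10)
E
```

```text
t 14.6 tray [75.1  0.3] z 117.4 dir -4.1 w 41.5 F [ 0.4 -0.1  0.2]
{'dx': np.float64(-7.2), 'dy': np.float64(-9.1), 'dz': np.float64(-0.1), 'spin': np.float64(-6.31)}
{'dx': np.float64(-6.2), 'dy': np.float64(-9.9), 'dz': np.float64(-0.1), 'spin': np.float64(-6.31)}
{'dx': np.float64(-5.1), 'dy': np.float64(-10.5), 'dz': np.float64(-0.1), 'spin': np.float64(-6.31)}
{'dx': np.float64(-3.9), 'dy': np.float64(-11.0), 'dz': np.float64(-0.1), 'spin': np.float64(-6.31)}
{'dx': np.float64(-2.7), 'dy': np.float64(-11.3), 'dz': np.float64(-0.1), 'spin': np.float64(-6.31)}
{'dx': np.float64(-1.4), 'dy': np.float64(-11.6), 'dz': np.float64(-0.1), 'spin': np.float64(-6.31)}
{'dx': np.float64(-0.1), 'dy': np.float64(-11.6), 'dz': np.float64(-0.1), 'spin': np.float64(-6.31)}
{'dx': np.float64(1.2), 'dy': np.float64(-11.6), 'dz': np.float64(-0.1), 'spin': np.float64(-6.31)}
{'dx': np.float64(2.4), 'dy': np.float64(-11.4), 'dz': np.float64(-0.1), 'spin': np.float64(-6.31)}
{'dx': np.float64(3.7), 'dy': np.float64(-11.1), 'dz': np.float64(-0.1), 'spin': np.float64(-6.31)}
```

Request:
apply_moves(
  increments=[
    {"dx": -7.2,"dy": -9.1,"dz": 0,"spin": -6.3},
    {"dx": -6.2,"dy": -9.9,"dz": 0,"spin": -6.3},
    {"dx": -5,"dy": -10.5,"dz": 0,"spin": -6.3},
    {"dx": -4,"dy": -11,"dz": 0,"spin": -6.3},
    {"dx": -2.7,"dy": -11.3,"dz": 0,"spin": -6.3},
    {"dx": -1.4,"dy": -11.6,"dz": 0,"spin": -6.3},
    {"dx": 0,"dy": -11.6,"dz": 0,"spin": -6.3},
    {"dx": 1.2,"dy": -11.6,"dz": 0,"spin": -6.3},
    {"dx": 2.4,"dy": -11.4,"dz": 0,"spin": -6.3},
    {"dx": 3.7,"dy": -11,"dz": 0,"spin": -6.3},
    {"dx": 0,"dy": 0,"dz": 0,"spin": 0},
    {"dx": 0,"dy": 0,"dz": 0,"spin": 0},
  ],
)

```text
time_s: 15.8
eef_pos: [0.4959, -0.1235, 0.1179]
orientation: [3.142, -0.001, 2.685]
ft_force: [-0.6, 0.1, -0.1]
gripper_width: 0.041
```

```bash
python3 - <<'E'
from h import *
im=snapshot('wrist'); c=calibration('wrist')
for d in cut_out('wrist','nut_a_mid'):
    uv=np.argwhere(d['region']).mean(0)[::-1]; print('cut',d['p'],d['region'].sum(),uv.round(),w2t(unproj(uv,.062,c)).round(1))
plan(-21,-65.5,118,59,1)
E
```

```text
t 15.9 tray [-19.6 -65.2] z 118.1 dir 58.8 w 41.3 F [-0.8  0.1  0.3]
{'dx': np.float64(1.1), 'dy': np.float64(-1.0), 'dz': np.float64(0.1), 'spin': np.float64(-0.2)}
```

```bash
python3 - <<'E'
from h import *
im=snapshot('wrist'); c=calibration('wrist'); cv2.imwrite('pics/w8.png',im)
for d in cut_out('wrist','nut_c_mid'):
    uv=np.argwhere(d['region']).mean(0)[::-1]; print('cut',d['p'],d['region'].sum(),uv.round(),w2t(unproj(uv,.062,c)).round(1))
print(proj(np.array([np.r_[t2w(-21,-65.5),.064]]),c))
here()
E
```

```text
cut 0.65 1121 [272. 225.] [[-21.5 -66. ]]
[[273.2774551  225.92849039]]
t 16.0 tray [-19.6 -65.2] z 118.2 dir 58.9 w 41.3 F [-0.7 -0.2  0.2]
```

View pics/w8.png

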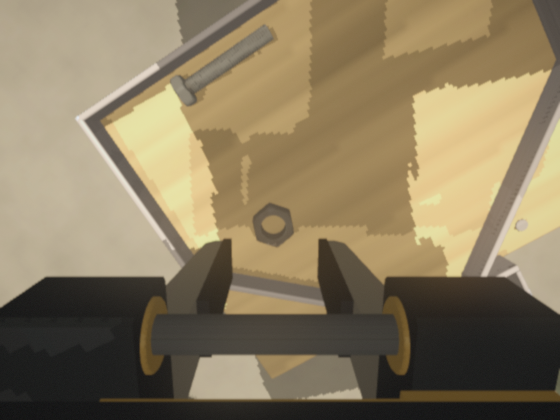

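Request:
apply_moves(
  increments=[
    {"dx": 1.2,"dy": -1,"dz": 15,"spin": 0},
    {"dx": 0,"dy": 0,"dz": 20,"spin": 0},
    {"dx": 0,"dy": 0,"dz": 15,"spin": 0},
    {"dx": 0,"dy": 0,"dz": 10,"spin": 0},
    {"dx": 0,"dy": 0,"dz": 0,"spin": 0},
    {"dx": 0,"dy": 4,"dz": 0,"spin": 0},
    {"dx": 0,"dy": 6,"dz": 0,"spin": 0},
    {"dx": 0,"dy": 7,"dz": 0,"spin": 0},
    {"dx": 0,"dy": 8,"dz": 0,"spin": 0},
    {"dx": 0,"dy": 8,"dz": 0,"spin": 0},
    {"dx": 0,"dy": 8,"dz": 0,"spin": 0},
    {"dx": 0,"dy": 8,"dz": 0,"spin": 0},
  ],
)

```text
time_s: 17.2
eef_pos: [0.5163, -0.0792, 0.0585]
orientation: [3.142, 0.0, 2.689]
ft_force: [-0.4, 0.2, -0.3]
gripper_width: 0.0416
```

Request:
apply_moves(
  increments=[
    {"dx": 0,"dy": 8,"dz": 0,"spin": 0},
    {"dx": 0,"dy": 8,"dz": 0,"spin": 0},
    {"dx": 0,"dy": 8,"dz": 0,"spin": 0},
    {"dx": 0,"dy": 6,"dz": 0,"spin": 0},
    {"dx": 0,"dy": 3,"dz": 0,"spin": 0},
    {"dx": 0,"dy": 0,"dz": 0,"spin": 0},
    {"dx": 0,"dy": 0,"dz": 0,"spin": 0},
    {"dx": 0,"dy": -4,"dz": -10,"spin": 0},
    {"dx": 0,"dy": 0,"dz": -25,"spin": 0},
    {"dx": 0,"dy": 0,"dz": -25,"spin": 0},
    {"dx": 0,"dy": 0,"dz": 0,"spin": 0},
    {"dx": 0,"dy": 0,"dz": 0,"spin": 0},
  ],
)

```text
time_s: 18.4
eef_pos: [0.5288, -0.0543, 0.1192]
orientation: [3.141, 0.001, 2.688]
ft_force: [0.0, -0.5, -0.7]
gripper_width: 0.0416
```

```bash
python3 - <<'E'
from h import *
here();im=snapshot('wrist'); c=calibration('wrist'); cv2.imwrite('pics/w9.png',im)
for d in cut_out('wrist','nut_a_mid'):
    uv=np.argwhere(d['region']).mean(0)[::-1]; print('cut',d['p'],d['region'].sum(),uv.round(),w2t(unproj(uv,.062,c)).round(1))
here()
E
```

```text
t 18.4 tray [18.9  0.7] z 119.2 dir 58.9 w 41.6 F [ 0.  -0.5 -0.7]
cut 0.58 194 [315. 306.] [[79.3 -4.5]]
t 18.5 tray [18.  1.] z 117.9 dir 58.9 w 41.5 F [ 0.9  0.8 -0.6]
```

Request:
apply_moves(
  increments=[
    {"dx": 0,"dy": 0,"dz": 0,"spin": 7},
    {"dx": 0,"dy": 0,"dz": 0,"spin": 7},
    {"dx": 0,"dy": 0,"dz": 0,"spin": 7},
    {"dx": 0,"dy": 0,"dz": 0,"spin": 7},
    {"dx": 0,"dy": 0,"dz": 0,"spin": 7},
    {"dx": 0,"dy": 0,"dz": 0,"spin": 7},
    {"dx": 0,"dy": 0,"dz": 0,"spin": 7},
    {"dx": -5,"dy": -2,"dz": 0,"spin": 7},
    {"dx": 0,"dy": 0,"dz": 0,"spin": 0},
    {"dx": 0,"dy": 0,"dz": 0,"spin": 0},
    {"dx": 0,"dy": 0,"dz": 0,"spin": 0},
  ],
)

```text
time_s: 19.6
eef_pos: [0.5277, -0.0591, 0.118]
orientation: [-3.141, -0.0, 1.714]
ft_force: [-0.1, 1.1, 0.5]
gripper_width: 0.0413
```

```bash
python3 - <<'E'
from h import *
here();im=snapshot('wrist'); c=calibration('wrist'); cv2.imwrite('pics/w9.png',im)
for d in cut_out('wrist','nut_a_mid')+cut_out('wrist','nut_c_mid'):
    uv=np.argwhere(d['region']).mean(0)[::-1]; print('cut',d['p'],d['region'].sum(),uv.round(),w2t(unproj(uv,.062,c)).round(1))
here()
E
```

```text
t 19.6 tray [17.3 -4. ] z 118.0 dir 3.1 w 41.3 F [-0.1  1.1  0.5]
cut 0.88 870 [389. 219.] [[88.1  4.4]]
cut 0.69 1079 [278. 226.] [[18.7 -3.6]]
t 19.8 tray [17.6 -4. ] z 118.3 dir 3.0 w 41.3 F [ 0.  -0.   1.2]
```

View pics/w9.png

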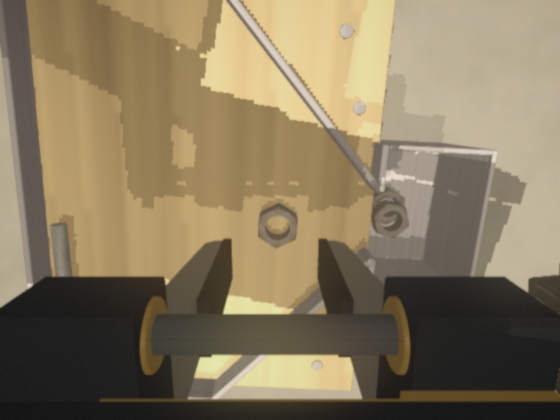

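Request:
apply_moves(
  increments=[
    {"dx": 0.3,"dy": 0.7,"dz": 15,"spin": 0},
    {"dx": 0,"dy": 0,"dz": 20,"spin": 0},
    {"dx": 0,"dy": 0,"dz": 15,"spin": 0},
    {"dx": 0,"dy": 0,"dz": 10,"spin": 0},
    {"dx": 0,"dy": 0,"dz": 0,"spin": 0},
    {"dx": 0,"dy": 4,"dz": 0,"spin": 0},
    {"dx": 0,"dy": 6,"dz": 0,"spin": 0},
    {"dx": 0,"dy": 7,"dz": 0,"spin": 0},
    {"dx": 0,"dy": 7,"dz": 0,"spin": 0},
    {"dx": 0,"dy": 7,"dz": 0,"spin": 0},
    {"dx": 0,"dy": 7,"dz": 0,"spin": 0},
    {"dx": 0,"dy": 7,"dz": 0,"spin": 0},
  ],
)

```text
time_s: 20.95
eef_pos: [0.5738, -0.0524, 0.0584]
orientation: [-3.142, 0.0, 1.711]
ft_force: [-0.2, -0.6, 1.4]
gripper_width: 0.0416
```

Request:
apply_moves(
  increments=[
    {"dx": 0,"dy": 7,"dz": 0,"spin": 0},
    {"dx": 0,"dy": 6,"dz": 0,"spin": 0},
    {"dx": 0,"dy": 6,"dz": 0,"spin": 0},
    {"dx": 0,"dy": 5,"dz": 0,"spin": 0},
    {"dx": 0,"dy": 4,"dz": 0,"spin": 0},
    {"dx": 0,"dy": 2,"dz": 0,"spin": 0},
    {"dx": 0,"dy": 0,"dz": 0,"spin": 0},
    {"dx": 0,"dy": 0,"dz": 0,"spin": 0},
  ],
)

```text
time_s: 21.75
eef_pos: [0.6027, -0.0483, 0.0583]
orientation: [-3.141, -0.0, 1.711]
ft_force: [-1.3, -1.2, 0.5]
gripper_width: 0.0416
```

```bash
python3 - <<'E'
from h import *
here();im=snapshot('wrist'); c=calibration('wrist'); 
side=snapshot('side')
t=snapshot('top')
ct=calibration('top'); u,v=np.int32(proj(np.array([np.r_[t2w(100,0),.03]]),ct)[0])
a=cv2.resize(t[v-25:v+25,u-30:u+30],(360,300),interpolation=cv2.INTER_CUBIC)
cs=calibration('side'); u,v=np.int32(proj(np.array([np.r_[t2w(100,0),.03]]),cs)[0]); print(u,v)
b=side[max(v-60,0):v+60,max(u-72,0):u+72]; b=cv2.resize(b,(360,300),interpolation=cv2.INTER_CUBIC)
k=np.vstack([a,b]); w=cv2.resize(im[:,130:450],(440,600)); cv2.imwrite('pics/c10.png',np.hstack([k,w]))
E
```

```text
t 21.8 tray [93.1  0. ] z 58.3 dir 2.9 w 41.6 F [-1.3 -1.2  0.5]
347 236
```

View pics/c10.png

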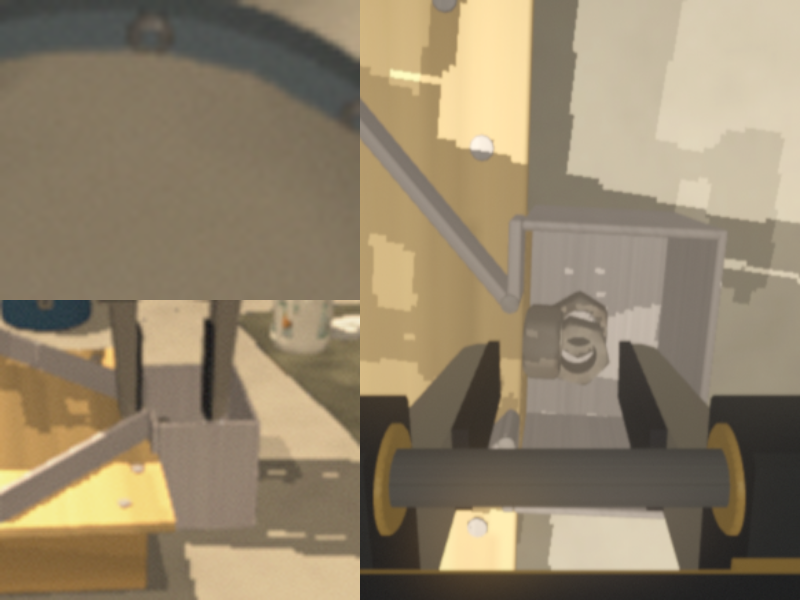

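Request:
apply_moves(
  increments=[
    {"dx": 0,"dy": 0,"dz": -20,"spin": 0},
    {"dx": 0,"dy": 0,"dz": -25,"spin": 0},
    {"dx": 0,"dy": -5,"dz": -25,"spin": 0},
    {"dx": 0,"dy": -5,"dz": -10,"spin": 0},
    {"dx": 0,"dy": 0,"dz": 0,"spin": 0},
    {"dx": 0,"dy": 0,"dz": 0,"spin": 0},
    {"dx": 0,"dy": 0,"dz": 0,"spin": 0},
  ],
)

```text
time_s: 22.6
eef_pos: [0.5923, -0.0496, 0.1371]
orientation: [-3.14, -0.0, 1.711]
ft_force: [0.7, -0.3, -0.6]
gripper_width: 0.0414
```

```bash
python3 - <<'E'
from h import *
here()
for cam in ('wrist','top','side'):
    im=snapshot(cam); cv2.imwrite(f'pics/f_{cam}.png',im); c=calibration(cam)
    for d in landmark_of(cam,'nut_a_mid')+landmark_of(cam,'nut_b_mid')+landmark_of(cam,'bolt_mid'): print(cam,w2t(d['centre']).round(1),round(d['centre'][2]*1000,1),round(d['p'],2))
    for d in cut_out(cam,'nut_a_mid'):
        r=np.argwhere(d['region']); print(' cut',round(d['p'],2),len(r),r.mean(0)[::-1].round(),r.min(0)[::-1],r.max(0)[::-1])
E
```

```text
t 22.6 tray [82.5 -0.3] z 137.1 dir 2.9 w 41.4 F [ 0.7 -0.3 -0.6]
wrist [98.3 -3.1] 21.4 0.72
wrist [100.5  -0.9] 11.2 0.83
wrist [77.2  1.8] 52.7 0.61
wrist [94.4 -1.1] 21.3 0.58
 cut 0.71 533 [302. 212.] [288 195] [315 230]
 cut 0.41 366 [301. 199.] [290 183] [314 217]
 cut 0.33 88090 [159. 150.] [0 0] [373 373]
side [-119.   -40.8] 63.1 0.55
```

```bash
cat > m.py <<'E'
from h import *
here(); snapshot('wrist'); c=calibration('wrist')
for n in ('nut_a_mid','nut_b_mid','nut_c_mid','gate'):
    for d in landmark_of('wrist',n): print(n,w2t(d['centre']).round(1),round(d['centre'][2]*1000,1),round(d['p'],2),proj(np.array([d['centre']]),c).round(0)[0])
for n in ('nut_a_mid','nut_b_mid','nut_c_mid'):
    for d in cut_out('wrist',n):
        r=np.argwhere(d['region']); print(' cut',n,round(d['p'],2),len(r),r.mean(0)[::-1].round(),r.min(0)[::-1],r.max(0)[::-1])
E
python3 m.py
```

```text
t 23.4 tray [83.2 -0.4] z 138.4 dir 2.9 w 41.5 F [ 0.1  1.1 -0.1]
nut_a_mid [75.3  2.6] 55.4 0.74 [264. 211.]
nut_a_mid [98.2 -2.9] 24.3 0.6 [294. 209.]
nut_b_mid [98.6  0.8] 13.3 0.6 [294. 202.]
nut_c_mid [87.9  5. ] 43.7 0.73 [282. 205.]
gate [74.3  2.8] 55.9 0.85 [263. 210.]
 cut nut_a_mid 0.55 487 [301. 212.] [287 195] [313 229]
 cut nut_b_mid 0.9 305 [300. 199.] [290 184] [311 216]
 cut nut_c_mid 0.67 698 [279. 205.] [269 187] [289 223]
```

Request:
apply_moves(
  increments=[
    {"dx": 0,"dy": 15,"dz": 0,"spin": 0},
    {"dx": 0,"dy": 20,"dz": 0,"spin": 0},
    {"dx": 0,"dy": 15,"dz": 0,"spin": 0},
    {"dx": 0,"dy": 0,"dz": 0,"spin": 0},
    {"dx": 0,"dy": 0,"dz": 0,"spin": 0},
    {"dx": 0,"dy": 0,"dz": 0,"spin": 0},
  ],
)

```text
time_s: 24.35
eef_pos: [0.6415, -0.0428, 0.1381]
orientation: [-3.141, -0.0, 1.711]
ft_force: [-0.8, -0.1, 0.7]
gripper_width: 0.0411
```

```bash
python3 m.py
```

```text
t 24.4 tray [132.1   2.1] z 138.1 dir 2.9 w 41.1 F [-0.8 -0.1  0.7]
nut_a_mid [100.8  -3.5] 23.5 0.61 [235. 210.]
nut_a_mid [76.8  1.5] 56.3 0.6 [196. 213.]
nut_b_mid [101.2  -0.5] 12.6 0.56 [237. 204.]
nut_b_mid [106.1   0.9] 5.5 0.32 [244. 200.]
nut_c_mid [109.6   3.1] 6.2 0.68 [248. 198.]
gate [75.5  1.4] 54.6 0.58 [194. 212.]
 cut nut_a_mid 0.74 65641 [121. 150.] [0 0] [292 369]
 cut nut_a_mid 0.62 550 [237. 212.] [222 195] [251 229]
 cut nut_b_mid 0.9 417 [239. 198.] [225 183] [252 216]
 cut nut_c_mid 0.69 851 [213. 205.] [199 187] [225 224]
```

```bash
python3 - <<'E'
from h import *
plan(92,3,140,-90,12)
E
```

```text
t 24.8 tray [133.1   2.1] z 138.5 dir 2.9 w 41.6 F [-0.9  0.5  0.3]
{'dx': np.float64(0.3), 'dy': np.float64(-3.4), 'dz': np.float64(-0.1), 'spin': np.float64(7.74)}
{'dx': np.float64(-0.2), 'dy': np.float64(-3.4), 'dz': np.float64(-0.1), 'spin': np.float64(7.74)}
{'dx': np.float64(-0.7), 'dy': np.float64(-3.4), 'dz': np.float64(-0.1), 'spin': np.float64(7.74)}
{'dx': np.float64(-1.1), 'dy': np.float64(-3.2), 'dz': np.float64(-0.1), 'spin': np.float64(7.74)}
{'dx': np.float64(-1.5), 'dy': np.float64(-3.1), 'dz': np.float64(-0.1), 'spin': np.float64(7.74)}
{'dx': np.float64(-1.9), 'dy': np.float64(-2.8), 'dz': np.float64(-0.1), 'spin': np.float64(7.74)}
{'dx': np.float64(-2.3), 'dy': np.float64(-2.5), 'dz': np.float64(-0.1), 'spin': np.float64(7.74)}
{'dx': np.float64(-2.6), 'dy': np.float64(-2.2), 'dz': np.float64(-0.1), 'spin': np.float64(7.74)}
{'dx': np.float64(-2.9), 'dy': np.float64(-1.8), 'dz': np.float64(-0.1), 'spin': np.float64(7.74)}
{'dx': np.float64(-3.1), 'dy': np.float64(-1.4), 'dz': np.float64(-0.1), 'spin': np.float64(7.74)}
{'dx': np.float64(-3.3), 'dy': np.float64(-1.0), 'dz': np.float64(-0.1), 'spin': np.float64(7.74)}
{'dx': np.float64(-3.4), 'dy': np.float64(-0.5), 'dz': np.float64(-0.1), 'spin': np.float64(7.74)}
```

Request:
apply_moves(
  increments=[
    {"dx": 0.3,"dy": -3.4,"dz": 0,"spin": 7.7},
    {"dx": 0,"dy": -3.4,"dz": 0,"spin": 7.7},
    {"dx": -0.7,"dy": -3.4,"dz": 0,"spin": 7.7},
    {"dx": -1,"dy": -3.2,"dz": 0,"spin": 7.7},
    {"dx": -1.5,"dy": -3,"dz": 0,"spin": 7.7},
    {"dx": -2,"dy": -2.8,"dz": 0,"spin": 7.7},
    {"dx": -2.3,"dy": -2.5,"dz": 0,"spin": 7.7},
    {"dx": -2.6,"dy": -2.2,"dz": 0,"spin": 7.7},
    {"dx": -3,"dy": -1.8,"dz": 0,"spin": 7.7},
    {"dx": -3,"dy": -1.4,"dz": 0,"spin": 7.7},
    {"dx": -3.3,"dy": -1,"dz": 0,"spin": 7.7},
    {"dx": -3.4,"dy": -0.5,"dz": 0,"spin": 7.7},
  ],
  fingers=0,
)

```text
time_s: 25.95
eef_pos: [0.6015, -0.0454, 0.1385]
orientation: [3.142, -0.0, 0.093]
ft_force: [-0.1, 0.3, 0.8]
gripper_width: 0.0004
```

Request:
apply_moves(
  increments=[
    {"dx": 0,"dy": 0,"dz": 0,"spin": 0},
    {"dx": 0,"dy": 0,"dz": 0,"spin": 0},
    {"dx": 0,"dy": 0,"dz": 0,"spin": 0},
  ],
)

```text
time_s: 26.25
eef_pos: [0.6019, -0.0454, 0.1385]
orientation: [3.142, -0.0, 0.102]
ft_force: [0.0, -0.7, -0.8]
gripper_width: 0.0005
```

```bash
python3 m.py; python3 - <<'E'
from h import *
for n in ('nut_a_mid','nut_c_mid'):
  for cam in('top','side'):
    snapshot(cam); c=calibration(cam)
    for d in landmark_of(cam,n)+landmark_of(cam,'bolt_mid'): print(cam,w2t(d['centre']).round(1),d['centre'][2].round(3),round(d['p'],2))
E
```

```text
t 26.2 tray [92.5  3. ] z 138.5 dir -89.3 w 0.5 F [ 0.  -0.7 -0.8]
nut_a_mid [98.8 -1.5] 22.2 0.55 [281. 196.]
nut_b_mid [104.5  -1.1] 13.1 0.84 [280. 187.]
nut_c_mid [89.9  6.6] 43.5 0.93 [270. 214.]
gate [74.8  1.9] 55.9 0.67 [276. 239.]
 cut nut_a_mid 0.79 525 [284. 194.] [268 179] [300 209]
 cut nut_b_mid 0.95 448 [274. 189.] [259 175] [292 205]
 cut nut_c_mid 0.88 795 [273. 219.] [257 206] [290 232]Traceback (most recent call last):
  File "<stdin>", line 5, in <module>
AttributeError: 'float' object has no attribute 'round'
```

Request:
apply_moves(
  increments=[
    {"dx": 0,"dy": -10,"dz": 0,"spin": -8},
    {"dx": 0,"dy": -10,"dz": 0,"spin": -8},
    {"dx": 0,"dy": 0,"dz": 0,"spin": -8},
    {"dx": 0,"dy": 0,"dz": 0,"spin": -8},
    {"dx": 0,"dy": 0,"dz": 0,"spin": -8},
    {"dx": 0,"dy": 0,"dz": 0,"spin": -8},
    {"dx": 0,"dy": 0,"dz": 0,"spin": -8},
    {"dx": 0,"dy": 0,"dz": 0,"spin": -8},
    {"dx": 0,"dy": 0,"dz": 0,"spin": -8},
    {"dx": 0,"dy": 0,"dz": 0,"spin": -8},
    {"dx": 0,"dy": 0,"dz": 0,"spin": -8.5},
    {"dx": 0,"dy": 0,"dz": 0,"spin": 0},
  ],
)

```text
time_s: 28.15
eef_pos: [0.5983, -0.0258, 0.1384]
orientation: [-3.142, 0.0, 1.645]
ft_force: [0.5, 0.8, -0.6]
gripper_width: 0.0007
```

Request:
apply_moves(
  increments=[
    {"dx": 0,"dy": 0,"dz": 0,"spin": 0},
    {"dx": 0,"dy": 0,"dz": 0,"spin": 0},
  ],
)

```text
time_s: 28.35
eef_pos: [0.5983, -0.0258, 0.1384]
orientation: [-3.142, 0.0, 1.64]
ft_force: [-0.1, -0.2, 0.2]
gripper_width: 0.0005
```

```bash
python3 m.py; python3 - <<'E'
from h import *
plan(100,31,85,0,1)
E
```

```text
t 28.4 tray [90.6 22.9] z 138.4 dir -1.2 w 0.5 F [-0.1 -0.2  0.2]
nut_a_mid [98.6 -3.1] 23.0 0.64 [286. 237.]
nut_b_mid [89.5  3.7] 43.8 0.5 [274. 237.]
nut_c_mid [87.5  5.4] 41.0 0.86 [271. 233.]
gate [75.5 -0.9] 55.6 0.87 [255. 248.]
 cut nut_a_mid 0.71 318 [293. 231.] [280 222] [305 246]
 cut nut_b_mid 0.74 410 [290. 222.] [275 209] [304 240]
 cut nut_c_mid 0.83 395 [269. 229.] [260 218] [279 240]
t 28.8 tray [90.6 22.9] z 138.4 dir -1.0 w 0.5 F [-0.1  0.7 -0.3]
{'dx': np.float64(8.2), 'dy': np.float64(9.2), 'dz': np.float64(53.4), 'spin': np.float64(-0.98)}
```

Request:
apply_moves(
  increments=[
    {"dx": 8,"dy": 9,"dz": 10,"spin": -1},
    {"dx": 0,"dy": 0,"dz": 20,"spin": 0},
    {"dx": 0,"dy": 0,"dz": 20,"spin": 0},
    {"dx": 0,"dy": 0,"dz": 15,"spin": 0},
    {"dx": 0,"dy": 0,"dz": 10,"spin": 0},
    {"dx": 0,"dy": 0,"dz": 10,"spin": 0},
    {"dx": 0,"dy": 0,"dz": 10,"spin": 0},
    {"dx": 0,"dy": 0,"dz": 5,"spin": 0},
    {"dx": 0,"dy": 0,"dz": 0,"spin": 0},
    {"dx": 0,"dy": 0,"dz": 0,"spin": 0},
  ],
)

```text
time_s: 29.75
eef_pos: [0.607, -0.0172, 0.0387]
orientation: [3.141, 0.0, 1.66]
ft_force: [-0.4, -0.5, -0.2]
gripper_width: 0.0002
```

Request:
apply_moves(
  increments=[
    {"dx": -3,"dy": 0,"dz": 0,"spin": 0},
    {"dx": -4,"dy": 0,"dz": 0,"spin": 0},
    {"dx": -4,"dy": 0,"dz": 0,"spin": 0},
    {"dx": -4,"dy": 0,"dz": 0,"spin": 0},
    {"dx": -4,"dy": 0,"dz": 0,"spin": 0},
    {"dx": -4,"dy": 0,"dz": 0,"spin": 0},
    {"dx": -4,"dy": 0,"dz": 0,"spin": 0},
    {"dx": -4,"dy": 0,"dz": 0,"spin": 0},
    {"dx": 0,"dy": 0,"dz": 0,"spin": 0},
    {"dx": 0,"dy": 0,"dz": 0,"spin": 0},
  ],
)

```text
time_s: 30.75
eef_pos: [0.6095, -0.0481, 0.0384]
orientation: [-3.142, -0.0, 1.66]
ft_force: [0.8, 0.0, -0.3]
gripper_width: 0.0002
```

Request:
apply_moves(
  increments=[
    {"dx": 5,"dy": 0,"dz": 0,"spin": 0},
    {"dx": 5,"dy": 0,"dz": 0,"spin": 0},
    {"dx": 0,"dy": 0,"dz": -15,"spin": 0},
    {"dx": 0,"dy": 0,"dz": -20,"spin": 0},
    {"dx": 0,"dy": 0,"dz": -25,"spin": 0},
    {"dx": 0,"dy": 0,"dz": -25,"spin": 0},
    {"dx": 0,"dy": 0,"dz": -15,"spin": 0},
    {"dx": 0,"dy": 0,"dz": 0,"spin": 0},
    {"dx": 0,"dy": 0,"dz": 0,"spin": 0},
  ],
)

```text
time_s: 31.65
eef_pos: [0.6084, -0.0379, 0.1383]
orientation: [3.141, 0.0, 1.661]
ft_force: [0.4, 0.7, -0.3]
gripper_width: 0.0007
```

```bash
python3 m.py
```

```text
t 31.6 tray [99.6  9.9] z 138.3 dir 0.0 w 0.7 F [ 0.4  0.7 -0.3]
nut_b_mid [101.4   4.2] 11.7 0.69 [278. 209.]
nut_c_mid [ 87.  -15.2] 27.8 0.67 [260. 238.]
gate [74.5 -0.3] 54.3 0.73 [240. 229.]
 cut nut_b_mid 0.84 575 [275. 210.] [260 195] [290 226]
 cut nut_c_mid 0.71 354 [257. 231.] [248 221] [265 242]
```

Request:
apply_moves(
  increments=[
    {"dx": -10,"dy": 0,"dz": -10,"spin": 0},
    {"dx": -20,"dy": 0,"dz": -10,"spin": 0},
    {"dx": -20,"dy": 0,"dz": -10,"spin": 0},
    {"dx": -10,"dy": 0,"dz": 0,"spin": 0},
    {"dx": 0,"dy": 0,"dz": 0,"spin": 0},
    {"dx": 0,"dy": 0,"dz": 0,"spin": 0},
  ],
)

```text
time_s: 32.65
eef_pos: [0.6135, -0.0977, 0.1679]
orientation: [-3.141, -0.001, 1.66]
ft_force: [-0.3, 0.9, -0.5]
gripper_width: 0.0002
```

```bash
python3 m.py; python3 - <<'E'
from h import *
for cam in('wrist','side','top'):
    im=snapshot(cam)
    for d in landmark_of(cam,'bolt_mid'): print(cam,'bolt',w2t(d['centre']).round(1),round(float(d['centre'][2]),3),round(d['p'],2))
E
```

```text
t 32.6 tray [ 99.4 -50.1] z 167.9 dir -0.0 w 0.2 F [-0.3  0.9 -0.5]
nut_a_mid [100.2 -29.4] 14.9 0.86 [276. 173.]
nut_a_mid [73.   1.5] 54.7 0.44 [240. 139.]
nut_b_mid [100.7   4.6] 11.7 0.93 [277. 133.]
nut_c_mid [ 87.3 -12.8] 28.3 0.59 [261. 155.]
nut_c_mid [74.4 -0.7] 56.7 0.59 [242. 142.]
gate [76.4  0.7] 54.3 0.69 [245. 140.]
 cut nut_a_mid 0.66 519 [279. 174.] [263 164] [294 183]
 cut nut_b_mid 0.69 313 [276. 134.] [262 120] [289 149]
 cut nut_b_mid 0.54 83166 [143. 144.] [0 0] [338 308]
 cut nut_c_mid 0.94 498 [258. 155.] [250 140] [267 170]
wrist bolt [77.  -0.1] 0.058 0.32
side bolt [-117.3  -39.2] 0.065 0.57
```

```bash
python3 -c "
from workcell import *
print(sign_off())"
```

```text
the job is handed in; nothing more can be done
None
```

All three nuts are in the catch slot and the bolt is still on the deck. I handed the job in at about 33 s of the 56 s limit; `sign_off` reports no verdict.

**How it went:** I pushed the nuts through the gate one after another: first the middle, then the left, then the right. Each nut was loosely held between the two fingertips and slid along the deck, never gripped or lifted.

**One correction:** The second nut landed on the first. The third then came to rest on edge on top of them, at about z 43 mm, which is close to the 47 mm limit. I swept it off sideways inside the slot with the closed fingers.

**Last checks (tray frame, about ±4 mm):**

| Item | x (mm) | y (mm) | z (mm) |
|---|---|---|---|
| Nut 1 | 100 | -29 | 15 |
| Nut 2 | 101 | 5 | 12 |
| Nut 3 | 87 | -13 | 28 |
| Bolt | -117 | -39 | 65 |

- **Robot:** it was clear of everything, about 95 mm above the wall tops, and the force reading was near zero.
- **False reports:** the networks also reported a nut and a bolt near (75, 0, 55). I discounted these because they coincide with the gate.
- **Not seen by eye:** my 12 picture views were used up before the sweep, so the final nut positions come from the network readings alone. The top camera did not report the bolt, so its position comes from the side camera alone.

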